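# Clip the chuck key's snap hook to its ring

## Robot

A 6-joint arm with a two-finger parallel gripper is mounted at the origin on the work surface. World frame = base frame: x ahead of the robot, y to its left, z up, the work surface at z = 0. Lengths are in m, angles in rad, forces in N, time in s.
With the tool pointing down it reaches from about 0.375 to 0.75 m from the base axis. Payload 9 kg.
Tool frame: the origin (TCP) lies midway between the tips of the shut fingers; the grasp point (between the pads) lies 19 mm behind it; z points along the fingers, y is the line along which they close (so a half turn about z gives the same grasp; the last joint's range is limited). The gripper opens to 85 mm and grips with 20 to 120 N. Pads are 22 mm wide; open, the fingers measure 114 mm over their backs; the gripper's body (76 mm by 85 mm) begins 54 mm behind the grasp point. The pads swing forward as they close: fully open they stand 13 mm farther back than shut.
Start: joints at [-1.471, 0.104, 0.097, 1.564, 0, 1.353], TCP at [0.187, -0.57, 0.231] pointing down, gripper open.
Joint ranges: [-2.99, 2.99], [-0.84, 1.86], [-1.1, 1.16], [-1.84, 2.11], [-1.51, 1.56], [-3.14, 3.14]. Speed limits (rad/s): [2.22, 2.22, 2.57, 3.14, 3.14, 3.14].

## Interface

Orientations are given as a unit quaternion [x, y, z, w].
In Python, from bench import observe, camera, job_done gives the robot as it stands.
- The arm moves only by the tool servo_tool, never from a script. Its argument "motion" is one flat list of numbers, 6 for each row, row after row: the shift along the world's x, y, z in mm, then the turn, a rotation vector about the world's x, y, z in degrees. A call has 1 to 10 rows; each row shifts and turns the commanded pose from where the row before left it; what a row does not reach is not made up. A row lasts 1/10 s, in which the tool goes at most 50 mm and 8.59 degrees, less where a joint would pass 70% of its speed; a pose out of reach is approached as far as the arm can. A call is refused whole if a number of a shift passes 50 or a number of a turn 8.59, either way. A call with a gripper value outside its range is refused whole. "hand" is the finger opening in mm, from 0 to 85.4, set as the call begins (left out, the last holds). The fingers move at their own pace and stop on an object; the grip force is fixed at half the most. Time passes only in rows, so rows that do not move let the fingers close. It gives the time, the measured TCP pose, the force, the opening and the grip force at its end, in the units of the state.
- observe(): the state, without advancing time (a new reading comes with each control period).
- camera(name): name is "side" or "top" or "wrist"; returns a dict with "image" (384x512x3 uint8, red, green, blue), "intrinsics" (3x3 intrinsics, pixels), "rvec" (rotation vector, rad) and "tvec" (3), from world to camera coordinates, as OpenCV has them. Camera axes: x right, y down, z forward; pixel columns grow to the right and rows downward; lengths in m; the calibration is good to about 2 mm. A picture is of the moment at which its call begins. There is no depth.
- job_done(): hands the job in; it is judged then, once.
The state is a dict: "t": time; "joint_positions": joint angles; "joint_vel": joint speeds; "joint_efforts": joint torques, N m; "position": TCP position; "tool_rot": TCP orientation; "ft_force": force on the tool from outside, world axes, zero at the start; "wrist_torque": the same for the moment, N m; "width": finger opening in m; "finger_force": force on a finger pad.
Only numpy, scipy, OpenCV 4.12 (cv2) and the standard library are available. Lean on these libraries where they do the work, as an engineer would, in place of code of your own. Each camera call takes 0.05 s, during which the arm holds its last target. There are 200 camera calls.

## Task

Put the drill's chuck key away: take the snap hook that carries it (the one whose loop is closed by a sprung gate) by its black handle and push its gate against the upright leg of the bench ring nearest the robot until the leg is inside the loop and the gate has snapped shut behind it. Leave it lying flat on the bench, let go, and do not disturb the open hook with the same handle.

Things in the scene. Friction and masses are not known exactly. Their poses are not given: they have to be found in the camera images.
- hook_grip (a point): Centre of the snap hook's black handle (68 x 22 x 26 mm high), 13 mm over the bench; 0.3 kg, lies flat. x along the handle to the gate, z up. Key behind, to x -66. Ahead, rigid with it, a flat oblong loop of 14 mm steel bar resting on the bench: outside x 33..114, y -58..58, inside x 47..98, y -44..44; its front bar (x 107) is broken from y -30 to 21 mm by the gate. Pinch the handle across y.
- gate (a joint): Gate in the loop's front bar, 0 = shut. 9 mm steel bar, pin at x 107, y -36 mm of hook_grip, free end y 20; swings only inward to 1.25 rad, sprung shut, opens at 1 to 4 N. Push the handle straight along its x so that the leg meets the gate at y -3..14, best 5 mm; the leg slips past the free end at about x 60 (back bar stops it at x 52) and the gate snaps shut behind it.
- ring_leg (a point): Point 20 mm up on the axis of the near upright leg of the bench ring: a fixed upright steel bow of 10 mm round bar, 89 mm high, its second leg 90 mm away along this point's x axis (pointing away from the robot; z up), the two joined by a level bar at the top. The leg is straight from the bench up to 66 mm.
- puller_grip (a point): Centre of the same black handle on the bystander: an open steel hook with no gate and no key, lying flat; leave it where it is. x points along the handle to its hook, which reaches x 113 and y -49 mm.
Not all that is in view belongs to the job. Leave any yellow look-alike of the part that bears hook_grip alone.

How it is judged:
At the end, for the whole second after the job is handed in: The ring's near leg stands inside the snap hook's loop, the gate is shut (within 0.12 rad), the snap hook lies flat on the bench (handle centre below 20 mm, tilt under 10 degrees), and the open hook is within 30 mm of where it lay (x of ring_leg in the frame of hook_grip between 0.046 and 0.1 m and y of ring_leg in the frame of hook_grip between -0.045 and 0.045 m and value of joint gate below 0.12 rad and height (world z) of hook_grip below 0.02 m and angle between hook_grip's own z axis and vertical below 0.17 rad and distance of puller_grip from where it was at the start of the episode below 0.03 m); the robot touches nothing.
It fails at once if the open hook is shifted by more than 30 mm (distance of puller_grip from where it was at the start of the episode above 0.03 m).
It also fails if it takes over 37 s, if anything falls off the work surface, if the arm or the gripper's body presses on something with over 40 N, if the wrist force passes 120 N, or if a joint passes its speed limit or range.

## Working session

There is one attempt and no reset: what is moved stays moved. The work goes in short steps, Python scripts to look and compute and a tool call to move; the robot and the scene stay as the last step left them, time stands still between calls to the robot, and variables do not carry over. Pictures are saved under pics/ and viewed, at most 10 in all, crops included, and the job is handed in when it is done.

Besides the shell and the picture viewer there is one more tool, called after ">>>" as a command line: name --argument value ..., lists and objects as JSON in quotes. servo_tool: Moves the arm, as the interface text tells. Its arguments: {"type":"object","properties":{"motion":{"type":"array","items":{"type":"number"}},"hand":{"type":"number"}},"required":["motion"]}

```bash
mkdir -p pics
cat > h.py <<'E'
import numpy as np, cv2
from bench import observe, camera, job_done
def grab(n,f):
    c=camera(n); cv2.imwrite('pics/'+f,cv2.cvtColor(c['image'],cv2.COLOR_RGB2BGR)); np.save(f'pics/{f}.npy',c,allow_pickle=True); return c
def load(f): return np.load(f'pics/{f}.npy',allow_pickle=True).item()
def ray(c,uv):
    R=cv2.Rodrigues(np.array(c['rvec'],float))[0]; t=np.array(c['tvec'],float).ravel()
    d=R.T@np.linalg.inv(np.array(c['intrinsics']))@np.array([uv[0],uv[1],1.]); return -R.T@t,d
def onz(c,uv,z):
    o,d=ray(c,uv); return o+d*(z-o[2])/d[2]
def proj(c,p):
    return cv2.projectPoints(np.array(p,float).reshape(-1,1,3),np.array(c['rvec'],float),np.array(c['tvec'],float),np.array(c['intrinsics'],float),None)[0].reshape(-1,2)
E
python3 - <<'E'
from h import *
a=grab('top','t0.png');b=grab('side','s0.png')
im=np.hstack([a['image'],b['image']])
im=cv2.cvtColor(im,cv2.COLOR_RGB2BGR)
cv2.imwrite('pics/both.png',np.vstack([a['image'],b['image']])[:,:,::-1][:, :])
for c in (a,b): print(ray(c,(256,192)), c['intrinsics'])
E
```

```text
(array([0.33737172, 0.168062  , 1.46366168]), array([ 0.088939  , -0.01526102, -0.99593473])) [[437.20150047   0.         254.32617562]
 [  0.         437.20150047 193.65728293]
 [  0.           0.           1.        ]]
(array([0.42540577, 0.97535596, 0.98190748]), array([ 0.02831436, -0.67028172, -0.7417645 ])) [[470.3968594    0.         255.02209239]
 [  0.         470.3968594  200.00421109]
 [  0.           0.           1.        ]]
```

View pics/t0.png

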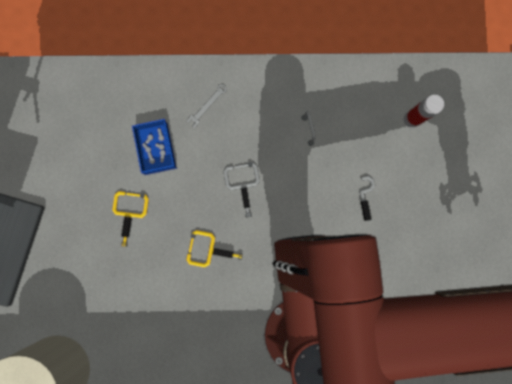

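View pics/s0.png

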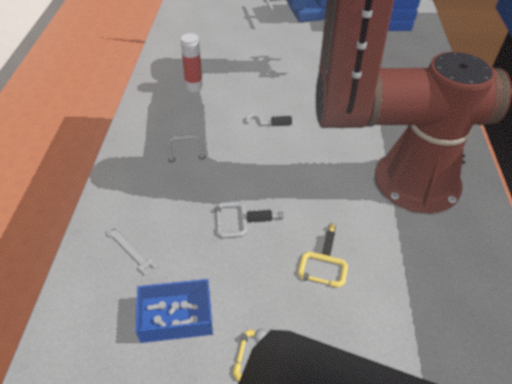

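The top view shows three closed loops with black handles. Two are yellow look-alikes, at (130,210) and (205,247). The grey steel one has its loop at (240,175) and handle at (246,202), with the key below. The open hook is at (366,200), and the bench ring's legs are near (306,117) and (311,142). In the side view the snap hook is at (245,217), the open hook at (270,121) and the ring legs' feet at (171,160) and (202,157). The grey loop with the gate and key fits the description, so I'll confirm it in an enlarged crop.

Run:
```python
from h import *
a=load('t0.png');b=load('s0.png')
def crop(c,x,y,w,h,s): return cv2.resize(c['image'][y:y+h,x:x+w],None,fx=s,fy=s,interpolation=cv2.INTER_CUBIC)
A=crop(a,215,95,120,130,4.6);B=crop(b,155,120,140,130,2.3)
A=cv2.resize(A,(552,598)); 
cv2.imwrite('pics/c0.png',cv2.resize(A,(552,598))[:,:,::-1])
cv2.imwrite('pics/c1.png',crop(b,155,110,140,140,4.2)[:,:,::-1])
# handles: dark masks
for n,c,(x,y,w,h) in (('top hook',a,(232,184,26,38)),('side hook',b,(240,205,50,25)),('top open',a,(355,195,20,30)),('side open',b,(262,112,36,18))):
    g=c['image'][y:y+h,x:x+w].max(2); m=(g<60).astype(np.uint8)
    k,l,s,ce=cv2.connectedComponentsWithStats(m); i=1+np.argmax(s[1:,4])
    p=np.argwhere(l==i)[:,::-1]+[x,y]; r=cv2.minAreaRect(p.astype(np.float32))
    print(n,s[i],ce[i]+[x,y],r,onz(c,ce[i]+[x,y],.02).round(4))
```

```text
top hook [10  4  7 19 95] [245. 197.] ((245.00001525878906, 197.0), (18.741485595703125, 4.93196964263916), 80.53767395019531) [0.4501 0.1826 0.02  ]Traceback (most recent call last):
  File "<stdin>", line 11, in <module>
    return _wrapfunc(a, 'argmax', axis=axis, out=out, **kwds)
    return bound(*args, **kwds)
ValueError: attempt to get argmax of an empty sequence
```

View pics/c0.png

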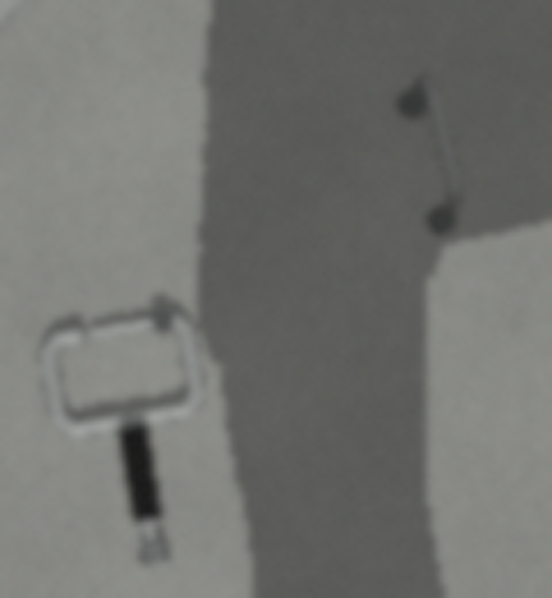

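View pics/c1.png

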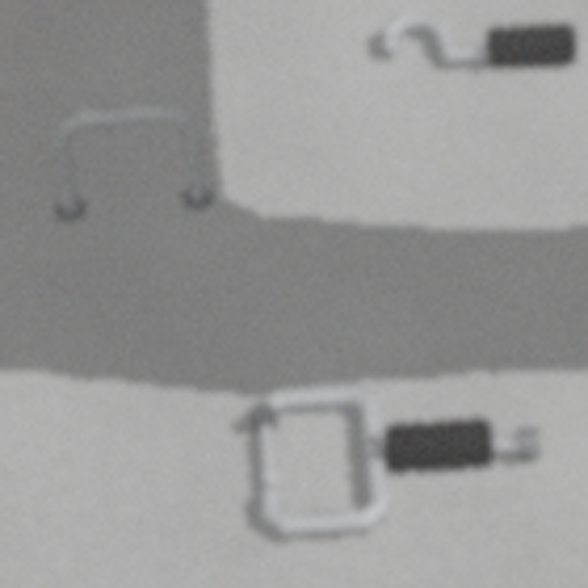

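The crops confirm it. The snap hook has a closed loop with a dark gate pin at its right front (top px about (250,163)), a black handle at (245,197) and the key behind. The open hook has no gate and stays put. The near ring leg's foot is at top px (310.7,142.8) and side px (202,156.5).

Run:
```python
from h import *
a=load('t0.png');b=load('s0.png')
def w(c,box,th):
    x,y,W,H=box; g=c['image'][y:y+H,x:x+W].mean(2); wt=np.clip(th-g,0,None)
    m=(wt>0).astype(np.uint8);k,l,s,ce=cv2.connectedComponentsWithStats(m); i=1+np.argmax(s[1:,4]); wt=wt*(l==i)
    yy,xx=np.mgrid[y:y+H,x:x+W]; ce=np.array([(wt*xx).sum(),(wt*yy).sum()])/wt.sum()
    d=np.stack([xx-ce[0],yy-ce[1]]).reshape(2,-1); C=(d*wt.ravel())@d.T/wt.sum(); e,v=np.linalg.eigh(C)
    return ce,v[:,1],np.sqrt(12*e),s[i]
for n,c,bx,th in (('tophook',a,(236,184,24,26),85),('sidehook',b,(243,207,32,20),90),('topopen',a,(356,197,20,28),85),('sideopen',b,(268,112,28,18),90)):
    ce,v,L,s=w(c,bx,th); P=[onz(c,ce+k*v*8,.02) for k in (-1,0,1)]
    d=P[2]-P[0]; print(n,ce.round(2),L.round(1),P[1].round(4),'yaw',np.degrees(np.arctan2(d[1],d[0])).round(1))
# feet
for n,c,bx,th in (('top near',a,(303,136,14,12),80),('top far',a,(298,110,13,12),80),('side near',b,(195,150,14,12),100),('side far',b,(164,154,14,12),100)):
    g=c['image'][bx[1]:bx[1]+bx[3],bx[0]:bx[0]+bx[2]].mean(2); th=(g.min()+np.median(g))/2
    ce,v,L,s=w(c,bx,th); print(n,ce.round(2),L.round(1),onz(c,ce,.003).round(4))
# loop corners: bar centres in top crop (z .007)
f=lambda u,v:(215+(u+.5)/4.6-.5,95+(v+.5)/4.6-.5)
for uv in ((64,330),(185,318),(70,420),(192,402)): print(onz(a,f(*uv),.007).round(4))
print(observe()['tool_rot'])
```

```text
tophook [244.94 197.11] [ 5.  19.2] [0.4498 0.1828 0.02  ] yaw -171.2
sidehook [258.7  216.02] [ 8.9 23.1] [0.4495 0.1908 0.02  ] yaw 9.5
topopen [365.29 209.87] [ 6.6 19. ] [ 0.4024 -0.2153  0.02  ] yaw -169.9
sideopen [281.21 120.89] [ 7.  18.3] [ 0.4016 -0.2055  0.02  ] yaw 9.7
top near [310.55 142.24] [4.1 5.1] [ 0.635  -0.0417  0.003 ]
top far [304.31 116.88] [4.4 5.1] [ 0.7229 -0.0225  0.003 ]
side near [201.75 157.46] [2.9 6.5] [ 0.6335 -0.0349  0.003 ]
side far [171.62 160.09] [3.2 6.9] [ 0.7209 -0.0161  0.003 ]
[0.5551 0.2369 0.007 ]
[0.5629 0.1484 0.007 ]
[0.489  0.2331 0.007 ]
[0.5011 0.1441 0.007 ]
[ 9.87404979e-01  1.58212146e-01  2.62828372e-05 -5.69541337e-04]
```

>>> servo_tool --motion '[23,33,0,0,0,8.5,23,33,0,0,0,8.5,23,33,0,0,0,8.5,23,33,0,0,0,8.5,23,33,0,0,0,8.5,23,33,0,0,0,8.5,23,33,0,0,0,8.5,23,33,0,0,0,8.5,23,33,0,0,0,8.5,23,33,0,0,0,8.5]' --hand 85

```text
t: 1.1
position: [0.4181, -0.2384, 0.2311]
tool_rot: [0.619, 0.786, 0.0, -0.0]
ft_force: [0.2, -0.7, 1.3]
width: 0.0849
finger_force: 0.0
```

>>> servo_tool --motion '[2,42,0,0,0,8.5,2,42,0,0,0,8.5,2,42,0,0,0,8.5,2,42,0,0,0,8.5,2,42,0,0,0,8.5,2,42,0,0,0,8.5,2,42,0,0,0,8.5,2,42,0,0,0,8.5,2,42,0,0,0,8.5,2,42,0,0,0,8.5]'

```text
t: 2.1
position: [0.4371, 0.1818, 0.2312]
tool_rot: [-0.075, 0.997, 0.0, 0.0]
ft_force: [1.3, -1.4, 0.5]
width: 0.0854
finger_force: 0.0
```

>>> servo_tool --motion '[0,0,0,0,0,0,0,0,0,0,0,0]'

```text
t: 2.3
position: [0.437, 0.1807, 0.2309]
tool_rot: [-0.072, 0.997, -0.0, -0.0]
ft_force: [-1.0, 0.2, -0.6]
width: 0.0846
finger_force: 0.0
```

Run:
```python
from h import *
c=grab('wrist','w1.png'); s=observe()
print(s['t'],s['position'],s['tool_rot'],s['ft_force'],ray(c,(256,192)),s['joint_positions'])
for n,p in (('handle',[.4495,.1835,.026]),('fingerTCP',s['position'])): print(n,proj(c,p))
```

```text
2.35 [0.43728117 0.17985095 0.23098969] [-7.12898221e-02  9.97455572e-01 -1.34413377e-04 -3.55067900e-04] [-0.73439895  0.34913181  0.73740663] (array([0.35520139, 0.16964355, 0.37392135]), array([ 0.32573413,  0.06102341, -0.9436513 ])) [ 1.12711477e-01 -2.84940958e-01 -2.70977829e-01  1.58548010e+00
 -2.39233183e-04 -2.99891393e-02]
handle [[252.44929346 172.92300837]]
fingerTCP [[249.41080574 243.55886443]]
```

View pics/w1.png

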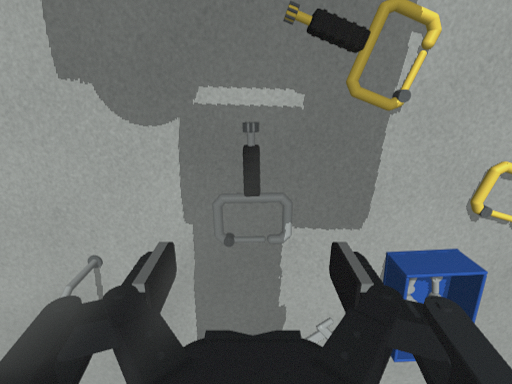

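The wrist view shows the grey snap hook, with its key at (251,127), handle at (251,171), loop centre at (253,217) and gate pin at (229,239). The ring's near leg is at the left, with its top at (95,262). World +x runs down the picture.

Run:
```python
from h import *
c=load('w1.png'); im=c['image']
x,y,W,H=236,138,32,66
g=im[y:y+H,x:x+W].mean(2); m=(g<45).astype(np.uint8);k,l,s,ce=cv2.connectedComponentsWithStats(m);i=1+np.argmax(s[1:,4]);print(s[i],ce[i]+[x,y])
for r in range(y+8,y+56,6):
    q=np.where(l[r-y]==i)[0]
    if len(q): print(r,q.min()+x,q.max()+x,[onz(c,(u,r),.02).round(4)[:2].tolist() for u in ((q.min()+q.max())/2+x,)])
vs=np.where((l==i).any(1))[0]; print([onz(c,(251,v+y),z)[:2].round(4) for v,z in((vs.min(),.026),(vs.max(),.02))])
# loop side bars & pin
for uv,z in (((217,217),.012),((289,217),.012),((252,196),.012),((229,239),.012),((283,240),.012)): print(uv,onz(c,uv,z).round(4))
crop=cv2.resize(im[110:270,60:320],None,fx=3,fy=3,interpolation=cv2.INTER_CUBIC); crop=np.clip(crop.astype(float)*1.8,0,255).astype(np.uint8)
cv2.imwrite('pics/w1c.png',crop[:,:,::-1]); print(crop.shape)
```

```text
[  7   7  16  28 238] [249.13865546 154.37815126]
146 244 257 [[0.4155, 0.176]]
152 243 258 [[0.4233, 0.1771]]
158 243 253 [[0.4318, 0.175]]
164 244 246 [[0.4404, 0.1721]]
170 244 245 [[0.4487, 0.1726]]
[array([0.4131, 0.1763]), array([0.4501, 0.1816])]
(217, 217) [0.5265 0.1426 0.012 ]
(289, 217) [0.5113 0.2463 0.012 ]
(252, 196) [0.4869 0.1883 0.012 ]
(229, 239) [0.5598 0.1641 0.012 ]
(283, 240) [0.5497 0.2445 0.012 ]
(480, 780, 3)
```

View pics/w1c.png

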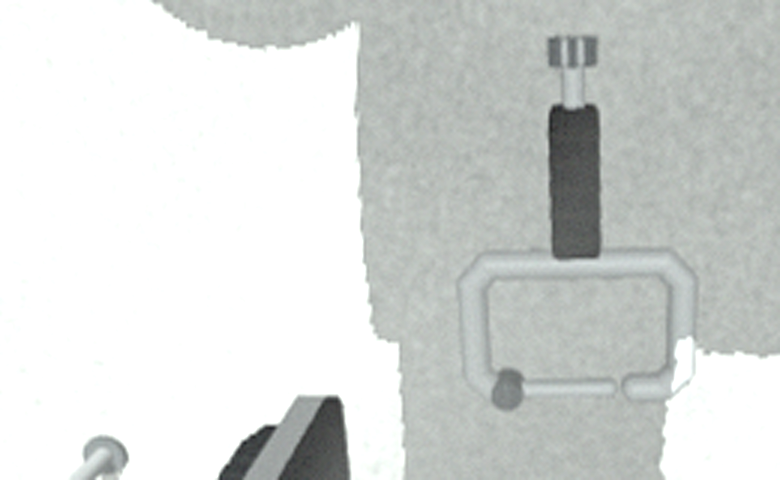

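The enlarged crop shows the handle from (251.3,144.7) to (252,196) in full-image pixels, centred on column 251.5. The gate pin is at about (229,240), the gate's free end at (265,239), and the loop side bars at columns 218 and 287. The ring's near foot collar is at (95,261).

Run:
```python
from h import *
c=load('w1.png')
f=lambda u,v:((u+.5)/3-.5+60,(v+.5)/3-.5+110)
P={k:onz(c,f(*uv),z) for k,uv,z in (('rear',(574,105),.024),('front',(576,258),.026),('pin',(508,388),.012),('gatefree',(616,388),.007),('Lbar-',(473,325),.01),('Lbar+',(683,325),.01),('back-',(500,264),.01),('back+',(655,262),.01),('key',(573,51),.013),('foot',(105,452),.003))}
for k,v in P.items(): print(k,v.round(4))
yaw=lambda d:np.degrees(np.arctan2(d[1],d[0])).round(2)
print(yaw(P['front']-P['rear']),np.linalg.norm(P['front']-P['rear']),yaw(P['back+']-P['back-'])-90,yaw(P['gatefree']-P['pin'])-90)
th=np.radians(8.5); R=np.array([[np.cos(th),np.sin(th)],[-np.sin(th),np.cos(th)]])
ctr=(P['front']+P['rear'])/2; print('ctr',ctr)
for k,v in P.items(): print(k,(R@(v-ctr)[:2]*1000).round(1))
# triangulate top of near leg bend foot using top & wrist & side
def tri(L):
    A=np.zeros((3,3));b=np.zeros(3)
    for cc,uv in L:
        o,d=ray(cc,uv); d/=np.linalg.norm(d); M=np.eye(3)-np.outer(d,d); A+=M;b+=M@o
    return np.linalg.solve(A,b)
a=load('t0.png');b=load('s0.png')
print('foot tri',tri([(a,(310.55,142.24)),(b,(201.75,157.46)),(c,f(105,452))]), tri([(a,(310.55,142.24)),(b,(201.75,157.46))]))
print('hook tri', tri([(a,(244.94,197.11)),(b,(258.7,216.02)),(c,f(575,181))]))
s=observe();print(s['position'])
```

```text
rear [0.413  0.1763 0.024 ]
front [0.4814 0.1871 0.026 ]
pin [0.5598 0.1641 0.012 ]
gatefree [0.5547 0.2182 0.007 ]
Lbar- [0.529  0.1431 0.01  ]
Lbar+ [0.5141 0.2446 0.01  ]
back- [0.4954 0.1525 0.01  ]
back+ [0.4838 0.2254 0.01  ]
key [0.3917 0.1727 0.013 ]
foot [ 0.6334 -0.0417  0.003 ]
8.99 0.06922085017130952 9.11 5.3799999999999955
ctr [0.447217   0.18168406 0.025     ]
rear [-34.6  -0.3]
front [34.6  0.3]
pin [108.8 -34. ]
gatefree [111.7  20.2]
Lbar- [ 75.2 -50.2]
Lbar+ [75.5 52.4]
back- [ 43.4 -36. ]
back+ [42.6 37.8]
key [-56.2  -0.7]
foot [ 151.1 -248.4]
foot tri [ 0.63583847 -0.04273269 -0.00239936] [ 0.63582081 -0.04272517 -0.00450978]
hook tri [0.45011365 0.18245008 0.00975993]
[0.43728117 0.17985095 0.23098969]
```

>>> servo_tool --motion '[2,1,-40,0,0,0.8,0,0,-40,0,0,0,0,0,-40,0,0,0,0,0,-40,0,0,0,0,0,-30,0,0,0,0,0,-20,0,0,0,0,0,-10,0,0,0,0,0,0,0,0,0]'

```text
t: 3.15
position: [0.4388, 0.1799, 0.0103]
tool_rot: [-0.077, 0.997, -0.0, -0.001]
ft_force: [0.5, -0.4, -0.3]
width: 0.085
finger_force: 0.0
```

>>> servo_tool --motion '[0,0,-5,0,0,0,0,0,-2,0,0,0,0,0,0,0,0,0]'

```text
t: 3.45
position: [0.44, 0.181, 0.0049]
tool_rot: [-0.078, 0.997, 0.0, 0.0]
ft_force: [0.4, 0.1, -0.8]
width: 0.0846
finger_force: 0.0
```

>>> servo_tool --motion '[0,0,0,0,0,0,0,0,0,0,0,0,0,0,0,0,0,0,0,0,0,0,0,0,0,0,0,0,0,0,0,0,0,0,0,0,0,0,0,0,0,0]' --hand 0

```text
t: 4.15
position: [0.4398, 0.181, 0.0046]
tool_rot: [-0.079, 0.997, 0.0, 0.0]
ft_force: [0.2, -0.7, 3.7]
width: 0.0207
finger_force: 59.9
```

>>> servo_tool --motion '[0,0,8,0,0,0,0,0,12,0,0,0,0,-12,0,0,0,0,5,-30,0,0,0,0,5,-40,0,0,0,0,5,-40,0,0,0,0,5,-40,0,0,0,0,5,-40,0,0,0,0,5,-30,0,0,0,0,5,-15,0,0,0,0]'

```text
t: 5.15
position: [0.4744, -0.0689, 0.0245]
tool_rot: [-0.077, 0.997, -0.0, 0.0]
ft_force: [0.4, -0.3, -2.7]
width: 0.0206
finger_force: 59.3
```

>>> servo_tool --motion '[4,-5,0,0,0,0,0,0,0,0,0,0,0,0,0,0,0,0]'

```text
t: 5.45
position: [0.4782, -0.0698, 0.0241]
tool_rot: [-0.079, 0.997, 0.0, -0.0]
ft_force: [0.2, -0.4, -3.6]
width: 0.0205
finger_force: 59.3
```

Run:
```python
from h import *
c=grab('wrist','w2.png'); b=grab('side','s2.png'); s=observe()
print(s['t'],s['position'],s['tool_rot'],s['width'],s['finger_force'])
x=np.vstack([c['image'][100:384,:]]); x=cv2.resize(x,None,fx=1.5,fy=1.5,interpolation=cv2.INTER_CUBIC)
cv2.imwrite('pics/w2c.png',np.clip(x*1.5,0,255).astype(np.uint8)[:,:,::-1]); print(x.shape)
```

```text
5.55 [ 0.47817898 -0.0697001   0.02411664] [-7.93703687e-02  9.96845105e-01  3.18374274e-04 -2.82659101e-04] 0.020640504410849712 59.31666612625122
(426, 768, 3)
```

View pics/w2c.png

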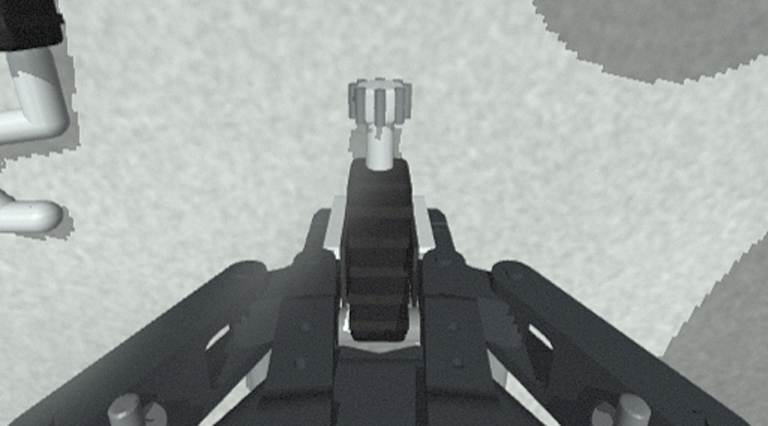

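The wrist picture shows the handle gripped straight and centred between the pads, at (380,250) in the crop, with the key clear behind it. Next I'll lower it, advance and check the side view.

>>> servo_tool --motion '[0,-2,-8,0,0,0,0,0,-8,0,0,0,0,0,-3,0,0,0,10,1.6,0,0,0,0,10,1.6,0,0,0,0,0,0,0,0,0,0,0,0,0,0,0,0]'

```text
t: 6.25
position: [0.4981, -0.0696, 0.0049]
tool_rot: [-0.079, 0.997, 0.0, -0.0]
ft_force: [0.2, 0.9, -3.0]
width: 0.0207
finger_force: 59.3
```

Run:
```python
from h import *
b=grab('side','s3.png'); a=grab('top','t3.png'); s=observe()
print(s['t'],s['position'],s['tool_rot'],s['ft_force'])
x=np.hstack([cv2.resize(b['image'][105:205,150:280],None,fx=3.6,fy=3.6,interpolation=cv2.INTER_CUBIC),cv2.resize(a['image'][95:195,260:350],None,fx=3.6,fy=3.6,interpolation=cv2.INTER_CUBIC)])
cv2.imwrite('pics/s3c.png',np.clip(x*1.5,0,255).astype(np.uint8)[:,:,::-1]); print(x.shape)
th=2*np.arctan2(s['tool_rot'][1],s['tool_rot'][0])-np.pi; print(np.degrees(th))
R=np.array([[np.cos(th),-np.sin(th)],[np.sin(th),np.cos(th)]]); h=s['position'][:2]+R@[.008,0]
print('leg in hook',R.T@(np.array([.6345,-.042])-h))
for n,p in (('pin',[.107,-.036]),('free',[.107,.02]),('corner+',[.107,.05])):
    q=h+R@p; print(n,proj(b,[*q,.007]),proj(a,[*q,.007]))
```

```text
6.35 [ 0.4980042  -0.06965371  0.00507926] [-7.85699972e-02  9.96908551e-01  2.01631059e-04 -2.35566277e-04] [-0.0842778  -0.48089064 -3.27272082]
(360, 792, 3)
9.012748159979637
leg in hook [0.13114263 0.00592964]
pin [[209.36727707 144.98933894]] [[324.28846807 147.0311929 ]]
free [[209.89305257 157.66814294]] [[308.01480553 149.7772113 ]]
corner+ [[210.18617861 164.73672558]] [[299.28427805 151.25040082]]
```

View pics/s3c.png

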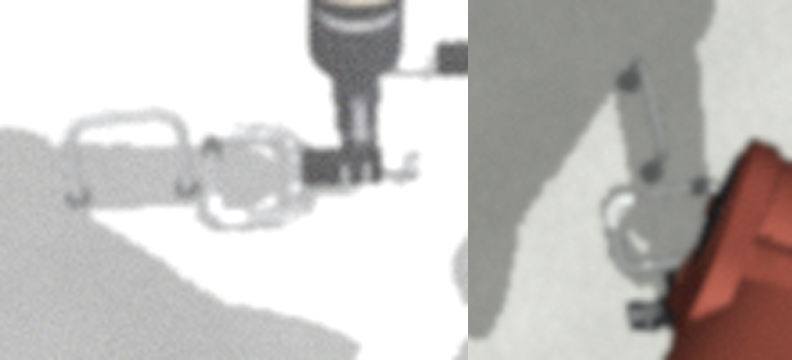

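The side crop shows the pin at (212,147), the near leg at (187,188) just ahead of the loop, and everything flat. In the top crop the pin at (699,186) and foot at (651,172) put the leg at hook y of about +6 mm, which matches my computed value, so I'll push.

>>> servo_tool --motion '[5,0.8,0,0,0,0,5,0.8,0,0,0,0,5,0.8,0,0,0,0,5,0.8,0,0,0,0,5,0.8,0,0,0,0,5,0.8,0,0,0,0,5,0.8,0,0,0,0,5,0.8,0,0,0,0]'

```text
t: 7.15
position: [0.5387, -0.0633, 0.0052]
tool_rot: [-0.079, 0.997, 0.0, -0.0]
ft_force: [-3.7, -0.2, -3.9]
width: 0.0205
finger_force: 59.4
```

>>> servo_tool --motion '[5,0.8,0,0,0,0,5,0.8,0,0,0,0,5,0.8,0,0,0,0,5,0.8,0,0,0,0]'

```text
t: 7.55
position: [0.5592, -0.0604, 0.0055]
tool_rot: [-0.078, 0.997, -0.0, 0.0]
ft_force: [-0.9, -1.3, -3.0]
width: 0.0209
finger_force: 59.4
```

>>> servo_tool --motion '[4,0.6,0,0,0,0,4,0.6,0,0,0,0,2,0.3,0,0,0,0,0,0,0,0,0,0]'

```text
t: 7.95
position: [0.5688, -0.0585, 0.0054]
tool_rot: [-0.079, 0.997, 0.0, 0.0]
ft_force: [-1.1, -0.1, -3.7]
width: 0.0209
finger_force: 59.3
```

>>> servo_tool --motion '[2,0.3,0,0,0,0,2,0.3,0,0,0,0,0,0,0,0,0,0]'

```text
t: 8.25
position: [0.5727, -0.0581, 0.0054]
tool_rot: [-0.079, 0.997, 0.0, 0.0]
ft_force: [1.4, -0.2, -2.8]
width: 0.0206
finger_force: 59.3
```

>>> servo_tool --motion '[1,0.2,0,0,0,0,1,0.2,0,0,0,0,0,0,0,0,0,0]'

```text
t: 8.55
position: [0.5739, -0.0578, 0.0052]
tool_rot: [-0.078, 0.997, -0.0, -0.001]
ft_force: [-3.7, -1.4, -1.3]
width: 0.0207
finger_force: 59.6
```

Run:
```python
from h import *
b=grab('side','s4.png'); a=grab('top','t4.png'); s=observe()
print(s['t'],s['position'],s['ft_force'])
x=np.hstack([cv2.resize(b['image'][105:205,150:260],None,fx=4,fy=4,interpolation=cv2.INTER_CUBIC),cv2.resize(a['image'][95:195,265:350],None,fx=4,fy=4,interpolation=cv2.INTER_CUBIC)])
cv2.imwrite('pics/s4c.png',np.clip(x*1.5,0,255).astype(np.uint8)[:,:,::-1]); print(x.shape)
```

```text
8.65 [ 0.57394466 -0.05774443  0.00517115] [-5.6444797  -1.68036578 -1.73907876]
(400, 780, 3)
```

View pics/s4c.png

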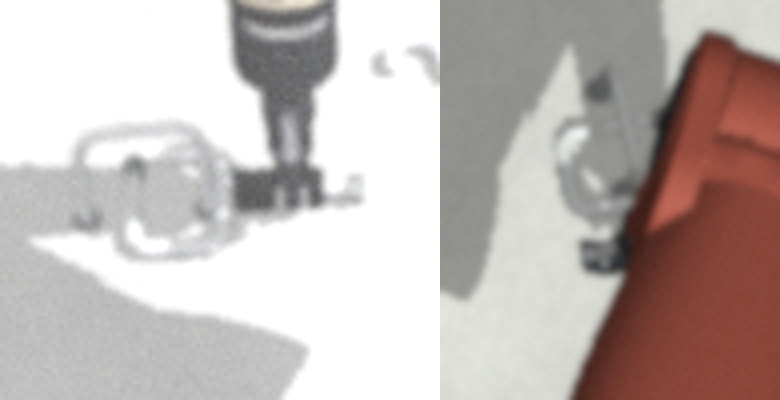

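The side crop shows the near leg inside the loop, with its foot at (205,210) against the back bar, and the force agrees. To prove the gate is shut I'll pull back until the leg bears on it.

>>> servo_tool --motion '[-5,-0.8,0,0,0,0,-5,-0.8,0,0,0,0,-5,-0.8,0,0,0,0,-5,-0.8,0,0,0,0,-5,-0.8,0,0,0,0,-5,-0.8,0,0,0,0,-5,-0.8,0,0,0,0,0,0,0,0,0,0]'

```text
t: 9.45
position: [0.5389, -0.0633, 0.0053]
tool_rot: [-0.078, 0.997, 0.0, -0.0]
ft_force: [0.0, 0.1, -3.4]
width: 0.0208
finger_force: 59.3
```

>>> servo_tool --motion '[-3,-0.5,0,0,0,0,-3,-0.5,0,0,0,0,0,0,0,0,0,0]'

```text
t: 9.75
position: [0.5332, -0.0643, 0.0053]
tool_rot: [-0.078, 0.997, 0.0, -0.0]
ft_force: [1.1, -0.4, -3.5]
width: 0.0205
finger_force: 59.3
```

>>> servo_tool --motion '[-1.5,-0.2,0,0,0,0,-1.5,-0.2,0,0,0,0,0,0,0,0,0,0]'

```text
t: 10.05
position: [0.5303, -0.0647, 0.0053]
tool_rot: [-0.079, 0.997, 0.0, -0.0]
ft_force: [0.4, 0.0, -3.9]
width: 0.0208
finger_force: 59.3
```

>>> servo_tool --motion '[-1,-0.2,0,0,0,0,-1,-0.2,0,0,0,0,0,0,0,0,0,0]'

```text
t: 10.35
position: [0.5285, -0.0651, 0.0054]
tool_rot: [-0.078, 0.997, 0.0, 0.0]
ft_force: [0.7, 0.1, -3.6]
width: 0.0209
finger_force: 59.3
```

>>> servo_tool --motion '[-1,-0.2,0,0,0,0,-1,-0.2,0,0,0,0,0,0,0,0,0,0]'

```text
t: 10.65
position: [0.5278, -0.0654, 0.0058]
tool_rot: [-0.079, 0.997, 0.0, 0.002]
ft_force: [8.1, 2.1, -5.6]
width: 0.0207
finger_force: 59.0
```

The wrist force is +8 N along x, so the shut gate holds the leg. I'll move back to mid-loop, set it down and let go.

>>> servo_tool --motion '[5,0.8,0,0,0,0,5,0.8,0,0,0,0,5,0.8,0,0,0,0,5,0.8,0,0,0,0,5,0.8,0,0,0,0,0,0,-1,0,0,0,0,0,0,0,0,0]'

```text
t: 11.35
position: [0.5521, -0.0616, 0.0047]
tool_rot: [-0.079, 0.997, -0.0, 0.001]
ft_force: [0.9, -0.2, -1.6]
width: 0.0208
finger_force: 59.7
```

>>> servo_tool --motion '[0,0,0,0,0,0,0,0,0,0,0,0,0,0,0,0,0,0,0,0,0,0,0,0,0,0,0,0,0,0,0,0,0,0,0,0,0,0,0,0,0,0]' --hand 85

```text
t: 12.05
position: [0.5515, -0.0615, 0.0043]
tool_rot: [-0.079, 0.997, 0.0, -0.0]
ft_force: [-1.1, 0.1, -0.6]
width: 0.0851
finger_force: 0.0
```

>>> servo_tool --motion '[0,0,10,0,0,0,0,0,20,0,0,0,0,0,30,0,0,0,0,0,40,0,0,0,0,0,40,0,0,0,-20,0,40,0,0,0,-20,0,30,0,0,0,0,0,0,0,0,0,0,0,0,0,0,0]'

```text
t: 12.95
position: [0.5119, -0.0617, 0.2158]
tool_rot: [-0.078, 0.997, -0.001, 0.001]
ft_force: [-0.2, -0.2, -0.2]
width: 0.0849
finger_force: 0.0
```

Run:
```python
from h import *
c=grab('wrist','w5.png'); s=observe(); b=grab('side','s5.png')
print(s['t'],s['position'],s['ft_force'],s['width'])
x=np.vstack([cv2.resize(c['image'][110:270,110:370],(780,480),interpolation=cv2.INTER_CUBIC)])
y=cv2.resize(b['image'][100:200,150:300],(180,120)); x[:120,:180]=y
cv2.imwrite('pics/w5c.png',np.clip(x*1.5,0,255).astype(np.uint8)[:,:,::-1])
```

```text
13.0 [ 0.51158871 -0.06152165  0.21442936] [-0.0166494   0.66305156 -1.56542625] 0.08525479830636049
```

View pics/w5c.png

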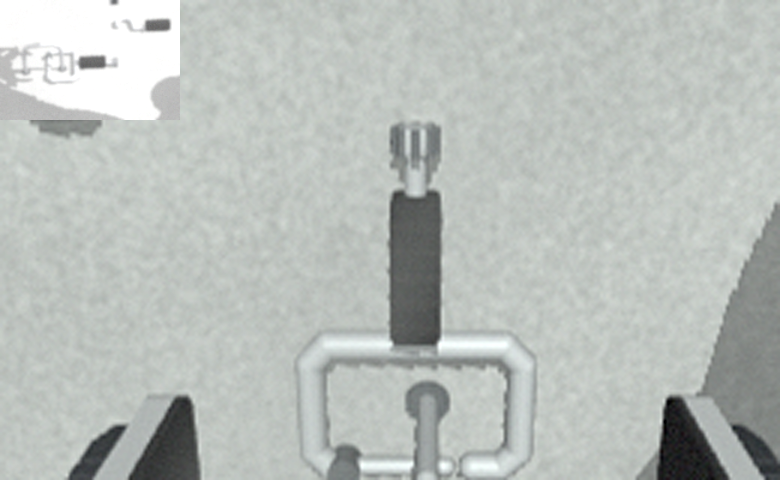

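The picture shows the leg's foot at (427,400) inside the loop. The gate is shut, running from its pin at (345,463) to its free end at (455,465) in line with the front bar. The hook lies flat, the gripper is clear, and the open hook hasn't moved.

```bash
python3 -c "
from bench import job_done; print(job_done())"
```

```text
the job is handed in; nothing more can be done
None
```

The job is handed in: the snap hook is on the ring's near leg with its gate shut (it held the leg at 8 N on a pull test), lying flat and released at about 13 s, and the open hook was not touched.

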